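Unlock the microscope stage, slide it home under the lens and lock it again

ROBOT

A 6-joint arm with a two-finger parallel gripper is mounted at the origin on the work surface. World frame = base frame: x ahead of the robot, y to its left, z up, the work surface at z = 0. Lengths are in mm, angles in degrees, forces in N, time in s.
With the tool pointing down it reaches from about 350 to 850 mm from the base axis. Payload 8.1 kg.
Tool frame: the origin (TCP) lies on the centre line of the jaws, within the pads' length; the fingertips stand 19 mm ahead of it and the grasp point (between the pads) is the TCP; z points along the fingers, y is the line along which they close (so a half turn about z gives the same grasp; the last joint's range is limited). The gripper opens to 85 mm and grips with 20 to 120 N. Pads are 22 mm wide; open, the fingers measure 114 mm over their backs; the gripper's body (76 mm by 85 mm) begins 54 mm behind the grasp point. The pads swing forward as they close: fully open they stand 13 mm farther back than shut.
Start: joints at [67.586, 7.471, 85.268, -0, 87.261, -4.893], TCP at [180.612, 572.175, 217.692] pointing down, gripper open.
Joint ranges: [-169.43, 169.43], [-51.17, 129.36], [1.28, 143.12], [-76.62, 256.62], [0, 156.53], [-152.29, 152.29]. Speed limits (degrees/s): [136.94, 136.94, 159.86, 180, 180, 180].

INTERFACE

Orientations are given as [roll, pitch, yaw] about the fixed x, y, z axes, in that order (R = Rz(yaw) Ry(pitch) Rx(roll)).
In Python, from bench import r gives the robot as it stands. The module is installed in compiled form; this text tells all that it offers.
- The arm moves only by the tool servo_tool, never from a script. Its arguments are lists of equal length, an entry for each row: "fingers": the finger opening in m, from 0 to 0.0854; "linear": the shift along the tool's x, y, z in m, a list of three; "rotation": the turn, a rotation vector about the tool's x, y, z in degrees, a list of three. A call has 1 to 10 rows; each row is the pose to reach, as a shift and turn from the pose commanded when the call began, along the tool's axes at that moment; what a row does not reach only later rows make up. A row lasts 1/10 s, in which the tool goes at most 50 mm and 8.59 degrees, less where a joint would pass 70% of its speed; a pose out of reach is approached as far as the arm can. A call with a gripper value outside its range is refused whole. The fingers move at their own pace and stop on an object; "force" is the grip in N (left out, the last holds). Time passes only in rows, so rows that repeat a pose let the fingers close. It gives the time, the measured TCP pose, the force, the opening and the grip force at its end, in the units of the state.
- r.sense(): the state, without advancing time (a new reading comes with each control period).
- r.snapshot(name): name is "side" or "top"; returns a dict with "frame" (480x640x3 uint8, red, green, blue), "fx", "fy", "cx", "cy" (pixels), "k1" (the pictures are not rectified: a ray, as slopes to the right and down, at radius r is drawn at 1 + k1 r^2 times it, then the intrinsics apply), "camera_from_world" (4x4, takes a point from world to camera coordinates). Camera axes: x right, y up, looking along -z (the intrinsics and any distortion apply to the point x, -y, -z); pixel columns grow to the right and rows downward; lengths in mm; the calibration is good to about 2 mm. A picture is of the moment at which its call begins. There is no depth.
- r.hand_in(): hands the job in; it is judged then, once.
The state is a dict: "time": time; "joint_pos": joint angles; "qd": joint speeds; "joint_efforts": joint torques, N m; "tool_pos": TCP position; "tcp_rot": TCP orientation; "ft_force": force on the tool from outside, world axes, zero at the start; "wrist_torque": the same for the moment, N m; "finger_gap": finger opening in mm; "grip_force": force on a finger pad.
Only numpy, scipy, OpenCV 4.12 (cv2) and the standard library are available. Lean on these libraries where they do the work, as an engineer would, in place of code of your own. Each camera call takes 0.05 s, during which the arm holds its last target. There are 200 camera calls.

TASK

Pull back the spring collar of the microscope's stage lock and turn it about a quarter turn clockwise so that it stays parked when let go, slide the specimen stage by its leaning black grip fully home against the end stop so the specimen lies under the lens, then turn the collar back so that it springs down and locks the stage there. Keep the specimen lying on the stage, do not bump the microscope, and leave everything else on the bench undisturbed.

Things in the scene. Friction and masses are not known exactly. Their poses are not given: they have to be found in the camera images.
- unit: Fixed microscope stand: white slab 270 x 430 mm, top 30 mm above the bench; origin on the bench, slab spans x -150..120, y -280..150 mm in its frame. At yaw 0 its x points away from the robot; y is the way the stage slides home, z up. Carries rails, end stop, sliding stage, stage lock and microscope.
- scope: Microscope, rigid with the stand, same origin and axes. In mm: lens barrel r 32 at x 5, y 45, from z 152 up; head x -70..55, y -15..105, z 190..390; two eyepieces (r 14) at y 16 and 74 run to x -140, z 343, over the grip's home place, so work the grip with the tool leaning back towards -x; post r 13 at x 85, y 115, 410 tall.
- slide (a joint): Travel of the specimen stage along the stand's +y, m: 0 = rear end, 0.09 = home at the end stop. Starts at 0 to 0.02. About 2 N friction; stays where left. While the lock is down its pin stops the stage at about 0.028; with the stage home the pin drops behind the stage's locking bar (about 4 mm play).
- grip_mid (a point): Middle of the stage's black grip, about 66 mm above the bench: a tab 14 mm thick along y (pinch it here), 26 mm deep, top 18 mm beyond this point, foot 24 mm below, leaning 0.55 rad (31.5 deg) from vertical towards the stand's -x. The point has the axes of unit, moves with the stage and lies 135 mm to -x of the stage's middle.
- lens_spot (a point): Point on the stage's top surface plane (50 mm above the bench) beneath the lens, where the stage's middle is when home; fixed, axes of unit.
- collar_mid (a point): Middle of the lock's knurled steel collar: a cylinder 30 mm dia., 42 mm long along its z, with a 36 mm flange 19 to 24 mm above. Its z leans 0.55 rad (31.5 deg) from vertical, towards the stand's (-0.5, -0.87) direction in x, y; pull along +z, turn about z. Its x turns with it. 120 mm above the bench when down; a fixed crown, r 22 mm, ends 33 mm below it, slotted for two brass ears.
- plunger (a joint): How far the collar is pulled back along its axis, m: 0 = down, locked; stop at 0.024. A spring pushes it down with 5 N at 0, 8.5 N at the top. It must be pulled back more than 0.014 before it can turn; pull to about 0.018. Turned and let go it rests on the crown at 0.014 (parked).
- collar (a joint): Turn of the collar, rad, clockwise seen from above (looking down its axis): 0 = ears over the slots, 1.4 = stop. Turn it past 1 to park it. Light friction, stays where left. Turned back below about 0.1 and let go, it springs down.
- specimen: Small stepped steel disc, 30 mm diameter, 11 mm high, 40 g, lying loose on the grey stage plate (118 x 76 mm); origin at its underside.
- vial: Amber vial, 22 mm diameter, 45 mm high, standing on the slab between the grip and the collar; bystander, origin at its underside.
- dropper: White dropper bottle, 36 mm diameter, 95 mm high, standing on the slab beside the collar; bystander, origin at its underside.
- driver: Screwdriver 150 mm long lying on the bench in front of the stand; bystander.
- spray: Clear bottle, 60 mm diameter, 170 mm high; bystander, origin at its underside.
- mug: White mug, 76 mm diameter, 90 mm high; bystander, origin at its underside.
- jar: Glass jar, 64 mm diameter, 80 mm high; bystander, origin at its underside.
- testbox: Aluminium box 100 x 60 x 32 mm with three black buttons (42 mm high in all); bystander, origin at its underside.

How it is judged:
By the outcome, as a careful person would: the job done as asked, in the order asked, and still so for the second after the job is handed in, with the robot touching nothing.
It also fails if it takes over 72 s, if anything falls off the work surface, if the arm or the gripper's body presses on something with over 40 N, if the wrist force passes 120 N, or if a joint passes its speed limit or range.

## Working session

There is one attempt and no reset: what is moved stays moved. The work goes in short steps, Python scripts to look and compute and a tool call to move; the robot and the scene stay as the last step left them, time stands still between calls to the robot, and variables do not carry over. Pictures are saved under pics/ and viewed, at most 13 in all, crops included, and the job is handed in when it is done.

Besides the shell and the picture viewer there is one more tool, called after ">>>" as a command line: name --argument value ..., lists and objects as JSON in quotes. servo_tool: Moves the arm, as the interface text tells. Its arguments: {"type":"object","properties":{"fingers":{"type":"array","items":{"type":"number"}},"linear":{"type":"array","items":{"type":"array","items":{"type":"number"}}},"rotation":{"type":"array","items":{"type":"array","items":{"type":"number"}}},"force":{"type":"number"}},"required":["fingers","linear","rotation"]}

```bash
mkdir -p pics
python3 - <<'E'
from bench import r
import cv2,pickle
for n in("side","top"):
    s=r.snapshot(n); pickle.dump(s,open(n+".pkl","wb")); cv2.imwrite(f"pics/{n}0.png",s["frame"][:,:,::-1])
    print(n,{k:v for k,v in s.items() if k!="frame"})
print(r.sense())
E
```

```text
side {'fx': 463.2100084143977, 'fy': 463.2100084143977, 'cx': 323.5494799443781, 'cy': 236.38674994550956, 'k1': 0.023198961162866003, 'camera_from_world': array([[ 8.66116003e-01, -4.99842978e-01,  2.57722990e-04,
        -4.95125911e+02],
       [ 2.72953144e-01,  4.73398522e-01,  8.37490550e-01,
        -2.45950249e+02],
       [-4.18735776e-01, -7.25293621e-01,  5.46451748e-01,
        -1.09661348e+03],
       [ 0.00000000e+00,  0.00000000e+00,  0.00000000e+00,
         1.00000000e+00]])}
top {'fx': 447.01799942780406, 'fy': 447.01799942780406, 'cx': 321.20333486945736, 'cy': 235.72441458722244, 'k1': -0.06790953024427161, 'camera_from_world': array([[-8.67086156e-03, -9.99960317e-01,  2.04462580e-03,
         2.59663478e+01],
       [ 9.99508499e-01, -8.60530649e-03,  3.01447898e-02,
        -5.75049106e+02],
       [-3.01259990e-02,  2.30500216e-03,  9.99543451e-01,
        -1.13647186e+03],
       [ 0.00000000e+00,  0.00000000e+00,  0.00000000e+00,
         1.00000000e+00]])}
{'time': 0.1, 'joint_pos': array([ 6.75893245e+01,  7.51164452e+00,  8.53230576e+01,  5.78328791e-04,
        8.72598641e+01, -4.89235872e+00]), 'qd': array([ 0.01500112, -0.09305008, -0.16441958,  0.08053823,  0.09055723,
       -0.03083479]), 'joint_efforts': array([ 2.01422874e-03, -5.70953715e+01, -5.01943338e+01, -9.05555839e-05,
        8.11530801e-03, -4.31980800e-05]), 'tool_pos': array([180.38090181, 571.71321666, 216.74015716]), 'tcp_rot': array([-1.79905828e+02, -8.64050392e-03,  1.62481648e+02]), 'ft_force': array([-0.18657078, -0.19926931,  0.61214896]), 'wrist_torque': array([-0.0611115 , -0.04620656,  0.00061882]), 'grip_force': 0.0, 'finger_gap': 85.18408474044895}
```

View pics/side0.png

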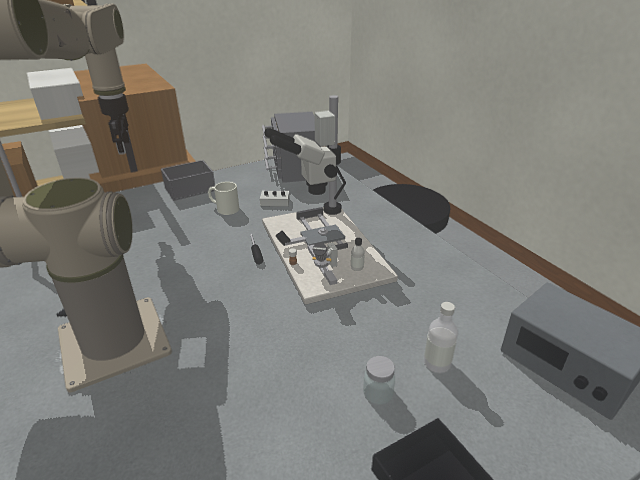

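View pics/top0.png

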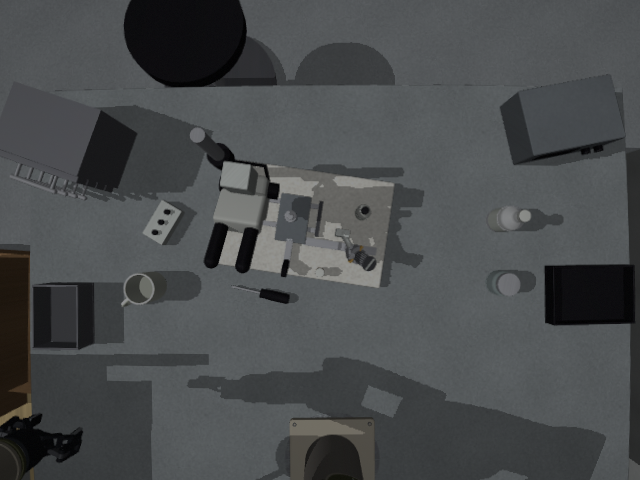

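Side: the stand is around (330,250), collar near (322,257). Top: slab corners are about (394,184) and (380,287), collar near (360,255), grip near (286,268). I'll enlarge both.

Run:
```python
import cv2,pickle
for n,(x,y,w,h) in {"side":(245,190,160,120),"top":(205,160,200,150)}.items():
    f=pickle.load(open(n+".pkl","rb"))["frame"][y:y+h,x:x+w,::-1]
    k=800//w
    cv2.imwrite(f"pics/{n}1.png",cv2.resize(f,None,fx=k,fy=k,interpolation=cv2.INTER_CUBIC))
```

```text
(no output)
```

View pics/side1.png

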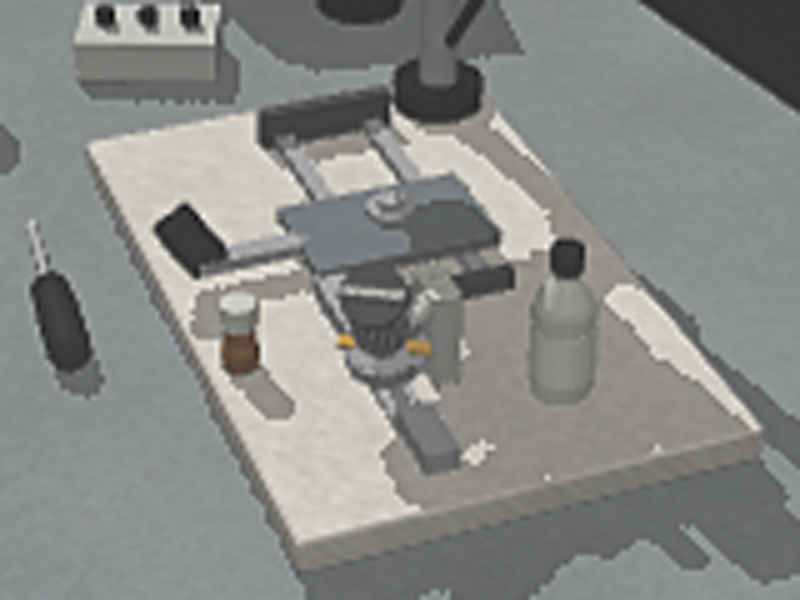

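View pics/top1.png

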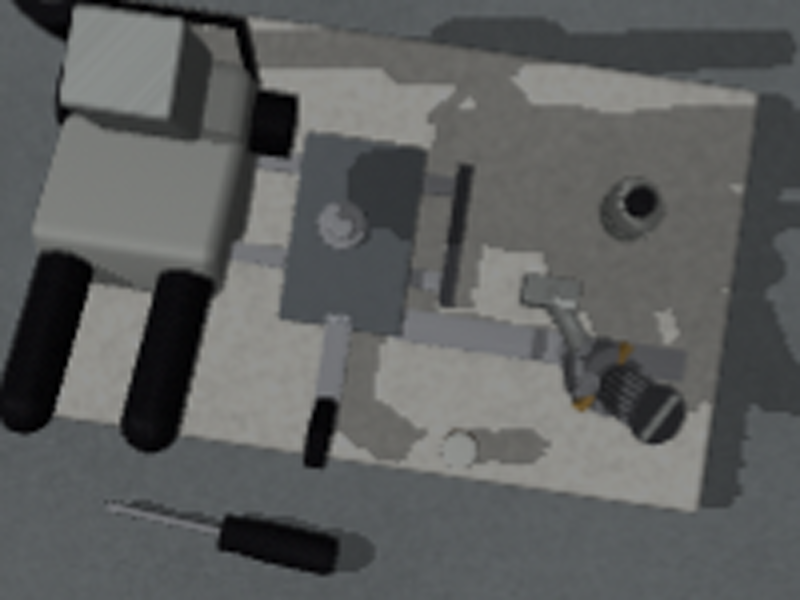

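Side crop: slab corners are at (88,145), (300,545) and (762,432), flange face at (375,284), ears at (346,341) and (419,348), and grip top at (185,205). Top crop: slab corners are at (757,93) and (695,510), flange face at (662,415), ears at (625,352) and (583,403), and grip about (320,432). I'll fit poses from these.

```bash
cat > h.py <<'E'
import numpy as np,pickle
from scipy.optimize import least_squares
from scipy.spatial.transform import Rotation as R
S={n:pickle.load(open(n+".pkl","rb")) for n in("side","top")}
O={"side":(5,245,190),"top":(4,205,160)}
def crop(n,u): k,x,y=O[n]; return np.array([x+(u[0]+.5)/k-.5,y+(u[1]+.5)/k-.5])
def proj(n,p):
    s=S[n];q=s["camera_from_world"]@np.append(p,1);a=np.array([q[0],-q[1]])/-q[2];a=a*(1+s["k1"]*a@a)
    return a*[s["fx"],s["fy"]]+[s["cx"],s["cy"]]
def tri(side,top,p0=(550,0,60)):
    f=lambda p:np.r_[proj("side",p)-crop("side",side),proj("top",p)-crop("top",top)]
    o=least_squares(f,p0);return o.x,np.abs(o.fun).max()
def U(u,p): # unit->world
    c,s=np.cos(u[2]),np.sin(u[2]);return np.array([u[0]+c*p[0]-s*p[1],u[1]+s*p[0]+c*p[1],p[2]])
E
python3 - <<'E'
from h import *
np.set_printoptions(precision=1,suppress=True)
obs=[("side",(88,145),(-150,150,30)),("side",(300,545),(-150,-280,30)),("side",(762,432),(120,-280,30)),
("top",(757,93),(120,-280,30)),("top",(695,510),(-150,-280,30))]
o=least_squares(lambda u:np.concatenate([proj(n,U(u,p))-crop(n,c) for n,c,p in obs]),(600,0,-.15))
u=o.x;print("unit",u[:2],np.degrees(u[2]),o.fun)
inv=lambda p:np.array([np.cos(u[2])*(p[0]-u[0])+np.sin(u[2])*(p[1]-u[1]),-np.sin(u[2])*(p[0]-u[0])+np.cos(u[2])*(p[1]-u[1]),p[2]])
for n,a,b in[("flange",(375,284),(662,415)),("ears",(382,345),(604,378)),("earL",(346,341),(583,403)),("earR",(419,348),(625,352)),("griptop",(185,207),(317,463)),("gripmid",(192,240),(320,432)),("specimen",(390,203),(343,223)),("vialtop",(239,301),(460,449)),("droppertop",(568,243),(641,200))]:
    p,e=tri(a,b);print(n,p,"unit",inv(p),"err",e)
# plane-based: stage corners z=50
def onz(n,c,z):
    return least_squares(lambda q:proj(n,[*q,z])-crop(n,c),(550,0)).x
for c in[(305,133),(428,148),(282,320),(403,333)]: p=onz("top",c,50);print("stage",p,inv([*p,50]))
a=np.array([-.5*np.sin(.55),-.866*np.sin(.55),np.cos(.55)]);print("axis unit",a,"world",U([0,0,u[2]],a))
E
```

```text
unit [635.9 130. ] -9.289400155619115 [-0.7 -1.2 -1.  -0.1  1.  -0.6  0.6 -0.9  0.3  0.6]
flange [508.4 -88.4 147.9] unit [ -90.6 -236.2  147.9] err 0.2636520025061486
ears [528.5 -60.8  85.5] unit [ -75.2 -205.6   85.5] err 0.10353097345455353
earL [513.7 -48.1  85.5] unit [ -91.8 -195.5   85.5] err 0.10947928194218548
earR [543.8 -73.4  85.9] unit [ -58.  -215.6   85.9] err 0.08018872543220823
griptop [484.9 107.7  93.5] unit [-145.3  -46.4   93.5] err 3.0731599317933274
gripmid [497.5 110.4  65. ] unit [-133.4  -41.8   65. ] err 0.43512796875478443
specimen [624.3  96.4  58. ] unit [ -6. -35.  58.] err 0.07712382245938443
vialtop [486.6  25.5  76.5] unit [-130.4 -127.2   76.5] err 0.19082827680938408
droppertop [631.3 -80.  127.3] unit [  29.4 -208.   127.3] err 0.21236532829266253
stage [681.1 120.1] [46.3 -2.5 50. ]
stage [671.1  44. ] [ 48.7 -79.2  50. ]
stage [565.3 135. ] [-70.4  -6.5  50. ]
stage [556.7  60.3] [-66.9 -81.6  50. ]
axis unit [-0.3 -0.5  0.9] world [-0.3 -0.4  0.9]
```

```bash
cat >> h.py <<'E'
def orient(z,psi): # tool frame: down at yaw psi, tilted minimally to z
    z=np.array(z)/np.linalg.norm(z);d=np.array([0,0,-1.]);v=np.cross(d,z)
    A=R.from_rotvec(v/np.linalg.norm(v)*np.arccos(d@z)) if np.linalg.norm(v)>1e-6 else R.identity()
    return A*R.from_euler("xyz",[180,0,psi],degrees=True)
def go(p,Rt,s=None):
    if s is None:
        from bench import r; s=r.sense()
    R0=R.from_euler("xyz",s["tcp_rot"],degrees=True)
    print("linear",np.round(R0.inv().apply(np.array(p)-s["tool_pos"])/1000,4),"rot",np.round((R0.inv()*Rt).as_rotvec(degrees=True),1))
yaw=np.radians(-9)
AX=U([0,0,yaw],[-.5*np.sin(.55),-.866*np.sin(.55),np.cos(.55)])   # collar axis
GZ=U([0,0,yaw],[np.sin(.55),0,-np.cos(.55)])                     # grip tool z
CM=np.array([517,-76,120.])
E
python3 - <<'E'
from h import *
go(CM+AX*100,orient(-AX,95))
E
```

```text
linear [-0.4968 -0.565   0.0123] rot [-32.7   7.1  65.7]
```

>>> servo_tool --fingers '[0.07, 0.07, 0.07, 0.07, 0.07, 0.07, 0.07, 0.07, 0.07, 0.07]' --linear '[[-0.033, -0.038, 0.001], [-0.066, -0.076, 0.002], [-0.099, -0.114, 0.002], [-0.132, -0.152, 0.003], [-0.165, -0.19, 0.004], [-0.198, -0.228, 0.005], [-0.231, -0.266, 0.006], [-0.264, -0.304, 0.007], [-0.297, -0.342, 0.007], [-0.33, -0.38, 0.008]]' --rotation '[[-2.2, 0.5, 4.4], [-4.4, 1, 8.8], [-6.6, 1.4, 13.2], [-8.7, 1.9, 17.5], [-10.9, 2.4, 21.9], [-13.1, 2.8, 26.3], [-15.3, 3.3, 30.7], [-17.4, 3.8, 35], [-19.6, 4.3, 39.4], [-21.8, 4.7, 43.8]]'

```text
time: 1.1
tool_pos: [373.7, 127.0, 210.2]
tcp_rot: [161.8, -11.9, 120.3]
ft_force: [0.9, -0.5, -0.6]
finger_gap: 70.3
grip_force: 0.0
```

Run:
```python
from h import *
go(CM+AX*100,orient(-AX,95))
```

```text
linear [-0.2613 -0.0106 -0.0563] rot [-10.9   2.4  22.2]
```

>>> servo_tool --fingers '[0.07, 0.07, 0.07, 0.07, 0.07, 0.07, 0.07, 0.07, 0.07]' --linear '[[-0.044, -0.002, -0.009], [-0.087, -0.004, -0.019], [-0.131, -0.006, -0.028], [-0.174, -0.007, -0.037], [-0.218, -0.009, -0.047], [-0.2613, -0.0106, -0.0563], [-0.2613, -0.0106, -0.0563], [-0.2613, -0.0106, -0.0563], [-0.2613, -0.0106, -0.0563]]' --rotation '[[-2, 0.4, 4], [-4, 0.8, 8], [-6, 1.2, 12], [-8, 1.6, 16], [-9.5, 2, 19], [-10.9, 2.4, 22.2], [-10.9, 2.4, 22.2], [-10.9, 2.4, 22.2], [-10.9, 2.4, 22.2]]'

```text
time: 2.0
tool_pos: [484.1, -113.8, 205.0]
tcp_rot: [157.1, -22.1, 99.7]
ft_force: [-0.6, 0.2, -0.5]
finger_gap: 70.5
grip_force: 0.0
```

```bash
cat > look.py <<'E'
import sys,cv2,numpy as np
from bench import r
def look(name,a,b):
    out=[]
    for n,(x,y,w,h) in (("side",a),("top",b)):
        f=r.snapshot(n)["frame"][y:y+h,x:x+w,::-1];k=400/w
        out.append(cv2.resize(f,(400,int(h*k)),interpolation=cv2.INTER_CUBIC))
    m=max(o.shape[0] for o in out)
    cv2.imwrite(f"pics/{name}.png",np.hstack([cv2.copyMakeBorder(o,0,m-o.shape[0],0,0,cv2.BORDER_CONSTANT) for o in out]))
E
python3 - <<'E'
from h import *;from look import *
look("pre",(270,190,100,130),(310,205,100,130))
s=r.sense();print(s["joint_pos"],s["tool_pos"],s["tcp_rot"])
go(CM-AX*5,orient(-AX,95))
E
```

```text
[-43.06827224 -14.2654485  113.24773802  31.4605442   84.55381126
 -52.36429948] [ 484.33420771 -113.5286359   205.58730309] [157.00864902 -21.99631774  99.76951049]
linear [-2.90e-03 -1.00e-04  1.04e-01] rot [-0.2  0.   0.2]
```

View pics/pre.png

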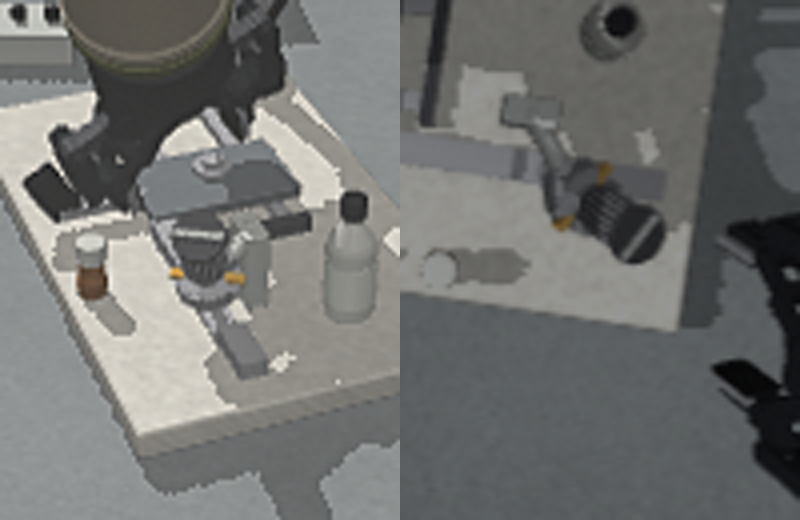

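Side: the fingers are above and behind the collar, whose flange is at about (200,235). Top: the fingertips at (737,240) and (737,370) straddle the line of the collar axis. I'll descend along the axis.

>>> servo_tool --fingers '[0.07, 0.07, 0.07, 0.07, 0.07, 0.07, 0.07, 0.07]' --linear '[[-0.001, 0, 0.02], [-0.002, 0, 0.04], [-0.003, 0, 0.055], [-0.003, 0, 0.065], [-0.003, 0, 0.075], [-0.003, 0, 0.085], [-0.003, 0, 0.095], [-0.003, 0, 0.103]]' --rotation '[[0, 0, 0], [0, 0, 0], [0, 0, 0], [0, 0, 0], [0, 0, 0], [0, 0, 0], [0, 0, 0], [0, 0, 0]]'

```text
time: 2.9
tool_pos: [518.8, -75.2, 115.5]
tcp_rot: [157.0, -22.0, 99.7]
ft_force: [-0.4, -0.4, -0.1]
finger_gap: 69.9
grip_force: 0.0
```

Run:
```python
from h import *;from look import *
look("at",(270,190,100,130),(310,205,100,130))
s=r.sense();print(s["ft_force"],s["tool_pos"],s["tcp_rot"])
```

```text
[0.06850109 0.04070845 0.29937312] [518.14330192 -74.74998876 114.88815527] [157.13053784 -22.12119303  99.65267239]
```

View pics/at.png

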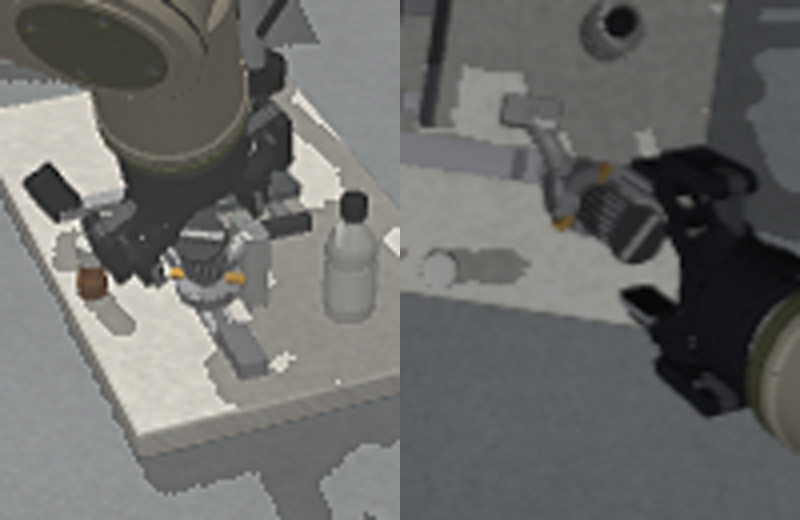

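Top: fingertips show near (640,162) and (628,295) beside the flange at (635,235). Side: the left tip is at about (145,283). I'll check this against the projection.

Run:
```python
from h import *
p=np.array([518.1,-74.7,114.9]);T=R.from_euler("xyz",[157.1,-22.1,99.65],degrees=True)
q=lambda n,x:((proj(n,x)-{"side":(270,190),"top":(310,205)}[n])*4+([0,0] if n=="side" else [400,0])).round()
for off in([0,0,0],[0,0,19],[0,40,6],[0,-40,6],[0,50,6],[0,-50,6]):
    x=p+T.apply(off);print(off,x.round(),q("side",x),q("top",x))
print("closing dir",T.apply([0,1,0]), "flange",q("top",CM+24*AX),q("side",CM+24*AX))
```

```text
[0, 0, 0] [518. -75. 115.] [200. 253.] [611. 214.]
[0, 0, 19] [524. -67.  99.] [203. 265.] [595. 203.]
[0, 40, 6] [557. -72. 124.] [250. 222.] [607. 147.]
[0, -40, 6] [483. -73.  95.] [151. 292.] [605. 274.]
[0, 50, 6] [567. -72. 128.] [262. 213.] [607. 130.]
[0, -50, 6] [473. -73.  92.] [138. 301.] [605. 289.]
closing dir [0.9326913  0.01009114 0.36053448] flange [635. 231.] [196. 233.]
```

>>> servo_tool --fingers '[0.05, 0.04, 0.03, 0.025, 0.025, 0.025, 0.025, 0.025, 0.025, 0.025]' --linear '[[0, 0, 0], [0, 0, 0], [0, 0, 0], [0, 0, 0], [0, 0, 0], [0, 0, 0], [0, 0, 0], [0, 0, 0], [0, 0, 0], [0, 0, 0]]' --rotation '[[0, 0, 0], [0, 0, 0], [0, 0, 0], [0, 0, 0], [0, 0, 0], [0, 0, 0], [0, 0, 0], [0, 0, 0], [0, 0, 0], [0, 0, 0]]' --force 50

```text
time: 4.0
tool_pos: [518.8, -76.2, 116.8]
tcp_rot: [157.0, -22.0, 99.7]
ft_force: [-5.3, -3.1, 5.6]
finger_gap: 33.9
grip_force: 49.0
```

>>> servo_tool --fingers '[0.025, 0.025, 0.025, 0.025, 0.025, 0.025]' --linear '[[0, 0, -0.002], [0, 0, -0.004], [0, 0, -0.006], [0, 0, -0.008], [0, 0, -0.008], [0, 0, -0.008]]' --rotation '[[0, 0, 0], [0, 0, 0], [0, 0, 0], [0, 0, 0], [0, 0, 0], [0, 0, 0]]'

```text
time: 4.6
tool_pos: [515.8, -78.7, 122.7]
tcp_rot: [157.1, -22.1, 99.6]
ft_force: [2.6, 2.1, -6.2]
finger_gap: 33.2
grip_force: 50.3
```

Run:
```python
from h import *;from look import *
look("pull",(290,220,60,60),(345,215,60,60))
s=r.sense();print(s["ft_force"],s["ft_force"]@AX,s["tool_pos"],s["finger_gap"],s["wrist_torque"])
```

```text
[ 2.26578415  2.67986811 -6.11688831] -7.048633200055721 [515.76708411 -78.65213757 122.67443368] 32.87325647062829 [-0.27983805  0.13525944 -0.06782667]
```

View pics/pull.png

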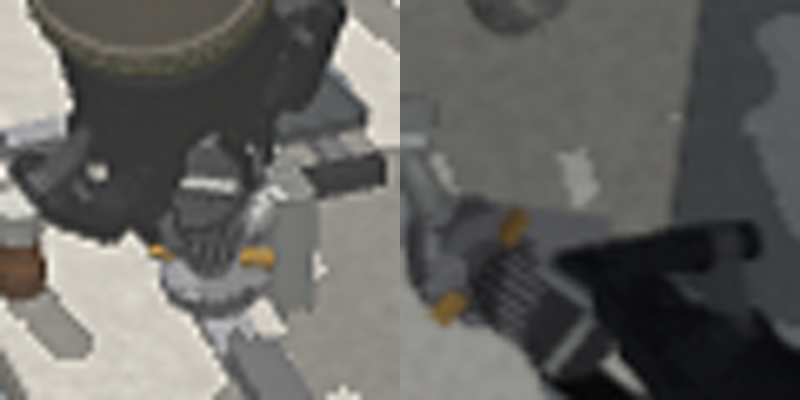

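Top crop: the ears are at (513,228) and (447,308), about 1 px further along the axis, so the collar is rising with the fingers. I'll pull the rest.

>>> servo_tool --fingers '[0.025, 0.025, 0.025, 0.025, 0.025, 0.025, 0.025]' --linear '[[0, 0, -0.002], [0, 0, -0.004], [0, 0, -0.006], [0, 0, -0.008], [0, 0, -0.01], [0, 0, -0.011], [0, 0, -0.011]]' --rotation '[[0, 0, 0], [0, 0, 0], [0, 0, 0], [0, 0, 0], [0, 0, 0], [0, 0, 0], [0, 0, 0]]'

```text
time: 5.4
tool_pos: [512.3, -83.3, 132.3]
tcp_rot: [157.1, -22.0, 99.7]
ft_force: [1.5, 2.2, -8.0]
finger_gap: 32.6
grip_force: 50.5
```

Run:
```python
from h import *;from bench import r
s=r.sense();print(s["ft_force"]@AX,s["tool_pos"],(s["tool_pos"]-[518.8,-76.2,116.8])@AX,s["finger_gap"],s["joint_pos"])
```

```text
-8.264219317179293 [512.27887451 -83.31921354 132.34931236] 18.29296233550368 32.56912055499008 [-37.82294359  -8.68660788 116.46554566  32.743991    74.39476168
 -52.59518819]
```

>>> servo_tool --fingers '[0.025, 0.025, 0.025, 0.025, 0.025, 0.025, 0.025, 0.025, 0.025, 0.025]' --linear '[[0, 0, 0], [0, 0, 0], [0, 0, 0], [0, 0, 0], [0, 0, 0], [0, 0, 0], [0, 0, 0], [0, 0, 0], [0, 0, 0], [0, 0, 0]]' --rotation '[[0, 0, 8], [0, 0, 16], [0, 0, 24], [0, 0, 32], [0, 0, 40], [0, 0, 48], [0, 0, 56], [0, 0, 64], [0, 0, 72], [0, 0, 75]]'

```text
time: 6.4
tool_pos: [511.5, -82.5, 131.6]
tcp_rot: [-162.2, -26.3, 15.7]
ft_force: [-0.4, 4.4, -7.6]
finger_gap: 33.1
grip_force: 50.5
```

Run:
```python
from h import *;from bench import r
s=r.sense();print(s["ft_force"],s["ft_force"]@AX,s["wrist_torque"]@AX,s["tool_pos"],s["finger_gap"],s["joint_pos"])
```

```text
[-0.38683348  4.37265785 -7.56920098] -8.10182106837508 0.060074825087472035 [511.46788917 -82.47836818 131.60585263] 33.056164163789276 [-37.80104088  -8.66208438 116.52619993  32.7320829   74.45399221
  22.70799825]
```

>>> servo_tool --fingers '[0.025, 0.025, 0.025, 0.025]' --linear '[[0, 0, 0.002], [0, 0, 0.004], [0, 0, 0.005], [0, 0, 0.005]]' --rotation '[[0, 0, 0], [0, 0, 0], [0, 0, 0], [0, 0, 0]]'

```text
time: 6.8
tool_pos: [513.4, -81.1, 128.3]
tcp_rot: [-162.5, -26.5, 16.1]
ft_force: [-7.4, 2.3, -0.2]
finger_gap: 32.7
grip_force: 51.1
```

Run:
```python
from h import *;from bench import r
s=r.sense();print(s["ft_force"],s["ft_force"]@AX,s["tool_pos"],(s["tool_pos"]-[518.8,-76.2,116.8])@AX)
```

```text
[-7.37937864  2.34170184 -0.20026113] 1.3054346377336674 [513.37996165 -81.06520621 128.31175964] 13.573104969892572
```

Axial force has gone to about zero at 13.6 mm, so the collar is resting on the crown. I'll open and back off.

>>> servo_tool --fingers '[0.05, 0.07, 0.07, 0.07, 0.07, 0.07, 0.07, 0.07, 0.07, 0.07]' --linear '[[0, 0, 0], [0, 0, 0], [0, 0, 0], [0, 0, 0], [0, 0, -0.02], [0, 0, -0.04], [0, 0, -0.06], [0, 0, -0.08], [0, 0, -0.1], [0, 0, -0.12]]' --rotation '[[0, 0, 0], [0, 0, 0], [0, 0, 0], [0, 0, 0], [0, 0, 0], [0, 0, 0], [0, 0, 0], [0, 0, 0], [0, 0, 0], [0, 0, 0]]'

```text
time: 7.8
tool_pos: [474.7, -130.4, 231.5]
tcp_rot: [-162.6, -26.5, 16.0]
ft_force: [0.3, -0.2, 0.3]
finger_gap: 70.4
grip_force: 0.0
```

Run:
```python
from h import *;from look import *
look("parked",(270,200,80,80),(270,205,120,90))
s=r.sense();print(s["joint_pos"],s["tool_pos"])
G=np.array([497.5,110.4,66])
for psi in(171,-9): go(G-GZ*110,orient(GZ,psi),s)
print(GZ)
```

```text
[-45.52897972 -15.00598906 110.92411667  31.19994444  88.14585038
  22.1679151 ] [ 475.72746594 -131.84379491  233.24324712]
linear [-0.001  -0.2157  0.1523] rot [ -11.2  -40.5 -153.5]
linear [-0.001  -0.2157  0.1523] rot [-29.2   8.1  21.1]
[ 0.51625208 -0.0817663  -0.85252452]
```

View pics/parked.png

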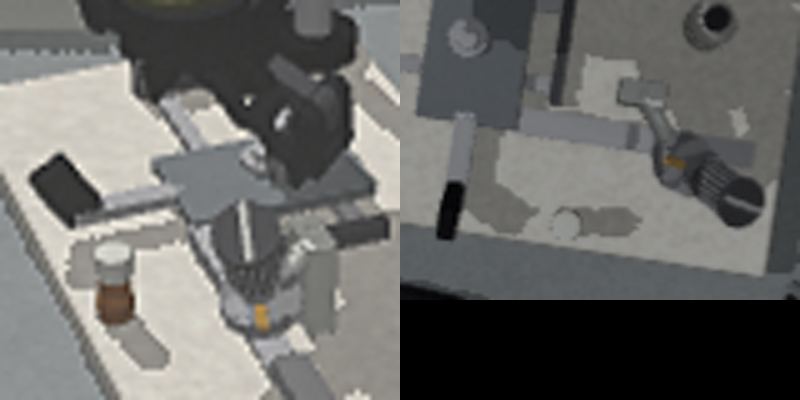

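The stripe on the flange has turned a quarter and one ear sits on the crown at (262,317), so the collar is parked. The grip is unchanged at (452,210) in the top crop. Next is the grip.

>>> servo_tool --fingers '[0.06, 0.06, 0.06, 0.06, 0.06, 0.06, 0.06, 0.06, 0.06, 0.06]' --linear '[[0, -0.03, 0.008], [0, -0.07, 0.026], [0, -0.105, 0.05], [0, -0.14, 0.08], [0, -0.175, 0.11], [-0.001, -0.2, 0.135], [-0.001, -0.2157, 0.1523], [-0.001, -0.2157, 0.1523], [-0.001, -0.2157, 0.1523], [-0.001, -0.2157, 0.1523]]' --rotation '[[-4, 1, 3], [-8, 2, 6], [-13, 3.5, 9], [-18, 5, 13], [-22, 6, 16], [-26, 7, 19], [-29.2, 8.1, 21.1], [-29.2, 8.1, 21.1], [-29.2, 8.1, 21.1], [-29.2, 8.1, 21.1]]'

```text
time: 8.9
tool_pos: [436.8, 127.1, 155.3]
tcp_rot: [-179.8, -31.2, -8.6]
ft_force: [-0.4, -0.8, -0.4]
finger_gap: 60.0
grip_force: 0.0
```

Run:
```python
from h import *;from bench import r
s=r.sense();print(s["joint_pos"],s["tool_pos"])
G=np.array([497.5,110.4,66])
go(G-GZ*4,orient(GZ,-9),s)
```

```text
[ 22.31839078 -45.91561872 139.48519789 -17.65909894  60.06217391
 126.10061816] [436.82720702 127.13851773 155.34477808]
linear [0.0071 0.0079 0.1048] rot [-0.4  0.3  0.4]
```

>>> servo_tool --fingers '[0.06, 0.06, 0.06, 0.06, 0.06, 0.06, 0.06, 0.06, 0.06]' --linear '[[0.0035, 0.004, 0.015], [0.007, 0.008, 0.03], [0.007, 0.008, 0.045], [0.007, 0.008, 0.06], [0.007, 0.008, 0.07], [0.007, 0.008, 0.08], [0.007, 0.008, 0.09], [0.007, 0.008, 0.1], [0.007, 0.008, 0.104]]' --rotation '[[0, 0, 0], [0, 0, 0], [0, 0, 0], [0, 0, 0], [0, 0, 0], [0, 0, 0], [0, 0, 0], [0, 0, 0], [0, 0, 0]]'

```text
time: 9.8
tool_pos: [496.8, 103.5, 71.2]
tcp_rot: [-179.9, -31.2, -9.0]
ft_force: [-0.3, 0.6, 0.6]
finger_gap: 60.4
grip_force: 0.0
```

Run:
```python
from h import *;from look import *
look("grip",(270,195,80,80),(260,215,80,80))
s=r.sense();print(s["joint_pos"],s["tool_pos"],s["tcp_rot"],s["ft_force"])
G=np.array([497.5,110.4,66])
go(G-GZ*4,orient(GZ,-9),s)
```

```text
[ 14.92106659 -27.42878415 137.79419518 -18.13494838  42.0836657
 124.45690536] [496.80975873 103.68109196  71.69200064] [-179.89699363  -31.19712334   -9.02673867] [-0.02798816  0.65233589 -0.23525224]
linear [-0.0033 -0.0067  0.0007] rot [-0.1  0.3 -0. ]
```

View pics/grip.png

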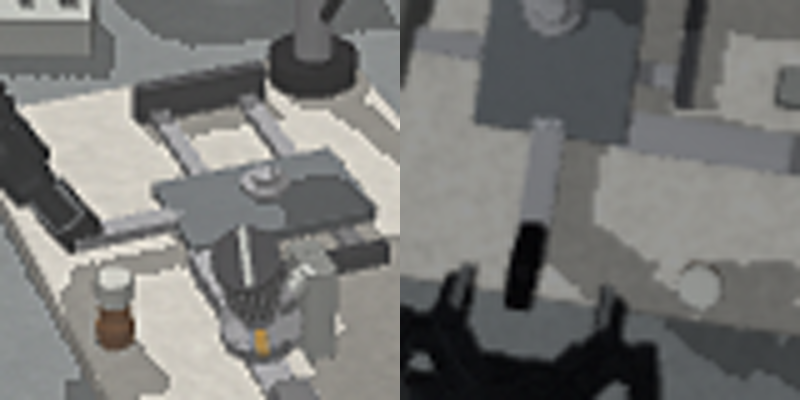

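Top crop: the fingertips at (460,275) and (612,295) straddle the black grip at (525,265), about 5 mm off centre. I'll shift and close.

>>> servo_tool --fingers '[0.06, 0.06, 0.04, 0.02, 0.01, 0.01, 0.01, 0.01, 0.01, 0.01]' --linear '[[-0.001, -0.003, 0.002], [-0.002, -0.006, 0.004], [-0.002, -0.006, 0.004], [-0.002, -0.006, 0.004], [-0.002, -0.006, 0.004], [-0.002, -0.006, 0.004], [-0.002, -0.006, 0.004], [-0.002, -0.006, 0.004], [-0.002, -0.006, 0.004], [-0.002, -0.006, 0.004]]' --rotation '[[0, 0, 0], [0, 0, 0], [0, 0, 0], [0, 0, 0], [0, 0, 0], [0, 0, 0], [0, 0, 0], [0, 0, 0], [0, 0, 0], [0, 0, 0]]' --force 40

```text
time: 10.9
tool_pos: [498.7, 110.5, 68.7]
tcp_rot: [-179.8, -31.3, -9.0]
ft_force: [-4.8, 0.7, 5.1]
finger_gap: 12.6
grip_force: 39.0
```

Run:
```python
from bench import r
s=r.sense();print(s["tool_pos"],s["ft_force"],s["finger_gap"],s["grip_force"])
```

```text
[498.65692657 110.51906248  68.71588818] [-4.82979507  0.71712422  5.11039533] 12.608384999317751 38.9896559715271
```

>>> servo_tool --fingers '[0.01, 0.01, 0.01, 0.01, 0.01, 0.01, 0.01, 0.01, 0.01, 0.01]' --linear '[[0, -0.002, 0], [0, -0.005, 0], [0, -0.009, 0], [0, -0.013, 0], [0, -0.017, 0], [0, -0.021, 0], [0, -0.025, 0], [0, -0.029, 0], [0, -0.033, 0], [0, -0.037, 0]]' --rotation '[[0, 0, 0], [0, 0, 0], [0, 0, 0], [0, 0, 0], [0, 0, 0], [0, 0, 0], [0, 0, 0], [0, 0, 0], [0, 0, 0], [0, 0, 0]]'

```text
time: 11.9
tool_pos: [504.4, 146.8, 68.7]
tcp_rot: [-179.9, -31.3, -9.0]
ft_force: [-5.4, -1.3, 4.7]
finger_gap: 12.2
grip_force: 39.0
```

>>> servo_tool --fingers '[0.01, 0.01, 0.01, 0.01, 0.01, 0.01, 0.01, 0.01, 0.01, 0.01]' --linear '[[0, -0.004, 0], [0, -0.008, 0], [0, -0.012, 0], [0, -0.016, 0], [0, -0.02, 0], [0, -0.024, 0], [0, -0.028, 0], [0, -0.032, 0], [0, -0.035, 0], [0, -0.037, 0]]' --rotation '[[0, 0, 0], [0, 0, 0], [0, 0, 0], [0, 0, 0], [0, 0, 0], [0, 0, 0], [0, 0, 0], [0, 0, 0], [0, 0, 0], [0, 0, 0]]'

```text
time: 12.9
tool_pos: [510.2, 183.6, 68.7]
tcp_rot: [-179.8, -31.3, -9.0]
ft_force: [-5.4, -0.8, 5.2]
finger_gap: 12.5
grip_force: 39.2
```

Run:
```python
from bench import r
s=r.sense();print(s["tool_pos"],s["ft_force"],s["joint_pos"])
```

```text
[510.20309869 183.64532016  68.69901008] [-5.39484493 -0.78504303  5.21725592] [ 26.33543785 -16.24941595 130.14313779 -26.11879662  42.69209739
 141.01560251]
```

>>> servo_tool --fingers '[0.01, 0.01, 0.01, 0.01, 0.01, 0.01, 0.01, 0.01]' --linear '[[0, -0.0015, 0], [0, -0.003, 0], [0, -0.0045, 0], [0, -0.006, 0], [0, -0.0075, 0], [0, -0.009, 0], [0, -0.0105, 0], [0, -0.012, 0]]' --rotation '[[0, 0, 0], [0, 0, 0], [0, 0, 0], [0, 0, 0], [0, 0, 0], [0, 0, 0], [0, 0, 0], [0, 0, 0]]'

```text
time: 13.7
tool_pos: [512.1, 195.4, 68.7]
tcp_rot: [-179.8, -31.3, -9.0]
ft_force: [-4.4, -1.7, 4.0]
finger_gap: 12.6
grip_force: 39.1
```

>>> servo_tool --fingers '[0.01, 0.01, 0.01, 0.01, 0.01, 0.01]' --linear '[[0, -0.001, 0], [0, -0.002, 0], [0, -0.003, 0], [0, -0.004, 0], [0, -0.005, 0], [0, -0.005, 0]]' --rotation '[[0, 0, 0], [0, 0, 0], [0, 0, 0], [0, 0, 0], [0, 0, 0], [0, 0, 0]]'

```text
time: 14.3
tool_pos: [512.3, 196.7, 68.5]
tcp_rot: [179.7, -31.2, -9.0]
ft_force: [-15.4, -21.0, 18.6]
finger_gap: 12.1
grip_force: 40.9
```

The end stop is reached after 87 mm of travel, at 21 N. I'll ease off, open and withdraw along the lean.

>>> servo_tool --fingers '[0.01, 0.01, 0.03, 0.045, 0.055, 0.055, 0.055, 0.055, 0.055, 0.055]' --linear '[[0, 0.0025, 0], [0, 0.0025, 0], [0, 0.0025, 0], [0, 0.0025, 0], [0, 0.0025, 0], [0, 0.0025, -0.015], [0, 0.0025, -0.03], [0, 0.0025, -0.05], [0, 0.0025, -0.07], [0, 0.0025, -0.09]]' --rotation '[[0, 0, 0], [0, 0, 0], [0, 0, 0], [0, 0, 0], [0, 0, 0], [0, 0, 0], [0, 0, 0], [0, 0, 0], [0, 0, 0], [0, 0, 0]]'

```text
time: 15.3
tool_pos: [465.7, 205.0, 146.0]
tcp_rot: [-179.8, -31.3, -9.0]
ft_force: [0.4, 0.8, 0.6]
finger_gap: 55.2
grip_force: 0.0
```

Run:
```python
from h import *;from look import *
look("home",(270,185,90,90),(240,170,140,120))
s=r.sense();print(s["joint_pos"],s["tool_pos"])
T=orient(-AX,10)
go([400,20,230],T,s)
go(CM+AX*115,T,s)
```

```text
[ 32.68550337 -28.16231443 129.85543348 -24.44487883  56.01695247
 141.44472003] [467.04005959 206.22732098 148.44286766]
linear [ 0.0112  0.1939 -0.0901] rot [ 28.1 -10.7 -11.2]
linear [ 0.0908  0.3227 -0.0281] rot [ 28.1 -10.7 -11.2]
```

View pics/home.png

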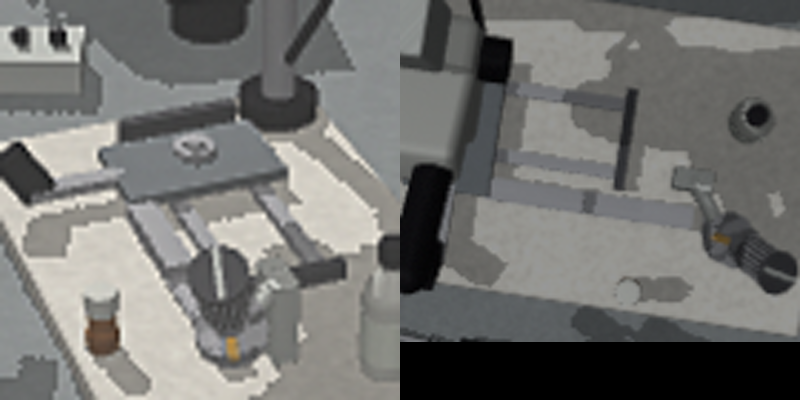

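Side: the plate is against the end stop, the specimen is on it at (195,148), and the collar is still parked. Back to the collar.

>>> servo_tool --fingers '[0.07, 0.07, 0.07, 0.07, 0.07, 0.07, 0.07, 0.07, 0.07, 0.07]' --linear '[[0.002, 0.03, -0.03], [0.004, 0.065, -0.06], [0.006, 0.105, -0.08], [0.008, 0.15, -0.09], [0.011, 0.194, -0.09], [0.03, 0.228, -0.075], [0.05, 0.26, -0.06], [0.07, 0.292, -0.045], [0.09, 0.322, -0.028], [0.0908, 0.3227, -0.0281]]' --rotation '[[1, 0, 0], [4, -2, -2], [8, -3, -3], [12, -5, -5], [16, -6, -6.5], [20, -7.5, -8], [24, -9, -9.5], [28.1, -10.7, -11.2], [28.1, -10.7, -11.2], [28.1, -10.7, -11.2]]'

```text
time: 16.4
tool_pos: [468.3, -99.9, 213.1]
tcp_rot: [-158.1, -22.9, 5.2]
ft_force: [1.5, 1.2, 0.3]
finger_gap: 70.0
grip_force: 0.0
```

>>> servo_tool --fingers '[0.07, 0.07, 0.07]' --linear '[[0, 0, 0], [0, 0, 0], [0, 0, 0]]' --rotation '[[0, 0, 0], [0, 0, 0], [0, 0, 0]]'

```text
time: 16.7
tool_pos: [468.1, -95.7, 214.4]
tcp_rot: [-158.2, -22.9, 5.4]
ft_force: [-0.2, 1.1, -0.5]
finger_gap: 70.2
grip_force: 0.0
```

Run:
```python
from h import *;from bench import r
s=r.sense();print(s["joint_pos"],s["tool_pos"],s["tcp_rot"])
P=np.array([518.8,-76.2,116.8])+13.6*AX   # earlier grip pose, parked
print(P); go(P-2*AX,orient(-AX,10),s)
```

```text
[-42.68237267 -18.85380259 115.94754598  31.2396114   85.94726512
  34.3031462 ] [468.05810613 -95.70895226 214.36931948] [-158.18485068  -22.92373264    5.42758661]
[514.3264751 -81.7241997 128.3943335]
linear [0.0102 0.0274 0.0962] rot [ 0.1  0.3 -0.1]
```

>>> servo_tool --fingers '[0.07, 0.07, 0.07, 0.07, 0.07, 0.07, 0.07, 0.07, 0.07, 0.07]' --linear '[[0.005, 0.014, 0], [0.01, 0.027, 0.005], [0.01, 0.027, 0.02], [0.01, 0.027, 0.035], [0.01, 0.027, 0.05], [0.01, 0.027, 0.065], [0.01, 0.027, 0.078], [0.01, 0.027, 0.088], [0.01, 0.027, 0.095], [0.01, 0.027, 0.095]]' --rotation '[[0, 0, 0], [0, 0, 0], [0, 0, 0], [0, 0, 0], [0, 0, 0], [0, 0, 0], [0, 0, 0], [0, 0, 0], [0, 0, 0], [0, 0, 0]]'

```text
time: 17.7
tool_pos: [514.4, -80.7, 127.9]
tcp_rot: [-158.2, -22.9, 5.5]
ft_force: [0.3, -0.0, 0.4]
finger_gap: 69.9
grip_force: 0.0
```

Run:
```python
from h import *;from bench import r
s=r.sense();print(s["joint_pos"],s["tool_pos"],s["ft_force"])
P=np.array([518.8,-76.2,116.8])+13.6*AX
go(P-2*AX,orient(-AX,10),s)
```

```text
[-37.27273894  -8.26436199 116.52844213  32.6846459   73.70600833
  32.79483098] [514.38705354 -80.65694088 127.87365007] [ 0.27498394 -0.02979536  0.38672918]
linear [0.0001 0.0008 0.0011] rot [ 0.1  0.3 -0.1]
```

>>> servo_tool --fingers '[0.05, 0.04, 0.03, 0.025, 0.025, 0.025, 0.025, 0.025, 0.025, 0.025]' --linear '[[0, 0, 0], [0, 0, 0], [0, 0, 0], [0, 0, 0], [0, 0, 0], [0, 0, 0], [0, 0, 0], [0, 0, 0], [0, 0, -0.002], [0, 0, -0.0045]]' --rotation '[[0, 0, 0], [0, 0, 0], [0, 0, 0], [0, 0, 0], [0, 0, 0], [0, 0, 0], [0, 0, 0], [0, 0, 0], [0, 0, 0], [0, 0, 0]]' --force 50

```text
time: 18.7
tool_pos: [512.5, -82.7, 131.5]
tcp_rot: [-158.1, -22.9, 5.4]
ft_force: [4.4, 3.6, -6.8]
finger_gap: 32.6
grip_force: 50.4
```

Run:
```python
from h import *;from bench import r
s=r.sense();print(s["ft_force"],s["ft_force"]@AX,s["tool_pos"],(s["tool_pos"]-[518.8,-76.2,116.8])@AX,s["finger_gap"])
```

```text
[ 4.35278864  3.64738009 -6.80293167] -8.71298698105763 [512.53899244 -82.69855327 131.53721872] 17.262963821028684 32.56862457705373
```

>>> servo_tool --fingers '[0.025, 0.025, 0.025, 0.025, 0.025, 0.025, 0.025, 0.025, 0.025, 0.025]' --linear '[[0, 0, 0], [0, 0, 0], [0, 0, 0], [0, 0, 0], [0, 0, 0], [0, 0, 0], [0, 0, 0], [0, 0, 0], [0, 0, 0], [0, 0, 0]]' --rotation '[[0, 0, -8], [0, 0, -16], [0, 0, -24], [0, 0, -32], [0, 0, -40], [0, 0, -48], [0, 0, -56], [0, 0, -64], [0, 0, -72], [0, 0, -75]]'

```text
time: 19.7
tool_pos: [512.9, -82.2, 131.8]
tcp_rot: [161.3, -25.6, 89.5]
ft_force: [4.4, 7.4, -5.7]
finger_gap: 32.9
grip_force: 50.5
```

Run:
```python
from h import *;from bench import r
s=r.sense();print(s["ft_force"],s["ft_force"]@AX,s["wrist_torque"],s["wrist_torque"]@AX,s["joint_pos"],(s["tool_pos"]-[518.8,-76.2,116.8])@AX)
```

```text
[ 4.37380834  7.43015443 -5.7065902 ] -9.321772598258548 [ 0.48338306 -0.43504598 -0.07214856] -0.04379851492743094 [-37.60689899  -8.5899991  116.4062266   32.66826476  74.30776056
 -42.49110192] 17.198323257900142
```

>>> servo_tool --fingers '[0.025, 0.025, 0.025]' --linear '[[0, 0, 0], [0, 0, 0], [0, 0, 0]]' --rotation '[[0, 0, -1.5], [0, 0, -3], [0, 0, -3]]'

```text
time: 20.0
tool_pos: [512.8, -82.1, 131.7]
tcp_rot: [160.1, -24.7, 92.3]
ft_force: [3.2, 7.6, -4.6]
finger_gap: 32.8
grip_force: 50.6
```

Run:
```python
from h import *;from bench import r
s=r.sense();print(s["ft_force"],s["ft_force"]@AX,s["wrist_torque"],s["wrist_torque"]@AX,s["joint_pos"][5])
```

```text
[ 3.19353323  7.56208215 -4.60574237] -8.048626133769352 [ 0.64970857 -0.16626413 -0.51753824] -0.5873913342234949 -45.20652218886662
```

The axial torque has risen to 0.59 N m, so the collar is at its zero stop. Lowering while holding.

>>> servo_tool --fingers '[0.025, 0.025, 0.025, 0.025, 0.025, 0.025, 0.025, 0.025]' --linear '[[0, 0, 0], [0, 0, 0.002], [0, 0, 0.004], [0, 0, 0.006], [0, 0, 0.008], [0, 0, 0.01], [0, 0, 0.012], [0, 0, 0.012]]' --rotation '[[0, 0, 2], [0, 0, 2], [0, 0, 2], [0, 0, 2], [0, 0, 2], [0, 0, 2], [0, 0, 2], [0, 0, 2]]'

```text
time: 20.8
tool_pos: [516.8, -77.3, 121.5]
tcp_rot: [161.0, -25.3, 90.2]
ft_force: [2.5, 6.4, -3.8]
finger_gap: 33.0
grip_force: 50.6
```

Run:
```python
from h import *;from bench import r
s=r.sense();print(s["ft_force"],s["ft_force"]@AX,s["wrist_torque"]@AX,(s["tool_pos"]-[518.8,-76.2,116.8])@AX,s["finger_gap"])
```

```text
[ 2.4774477   6.39684008 -3.80267193] -6.6551318084326905 -0.17720447108239684 5.108743179393453 32.96044106771205
```

>>> servo_tool --fingers '[0.025, 0.025, 0.025, 0.045, 0.06, 0.07, 0.07, 0.07, 0.07, 0.07]' --linear '[[0, 0, 0.002], [0, 0, 0.004], [0, 0, 0.0045], [0, 0, 0.0045], [0, 0, 0.0045], [0, 0, 0.0045], [0, 0, 0.0045], [0, 0, -0.015], [0, 0, -0.035], [0, 0, -0.06]]' --rotation '[[0, 0, 0], [0, 0, 0], [0, 0, 0], [0, 0, 0], [0, 0, 0], [0, 0, 0], [0, 0, 0], [0, 0, 0], [0, 0, 0], [0, 0, 0]]'

```text
time: 21.8
tool_pos: [497.0, -102.6, 173.5]
tcp_rot: [161.0, -25.2, 90.2]
ft_force: [-0.4, -1.0, -0.0]
finger_gap: 69.9
grip_force: 0.0
```

>>> servo_tool --fingers '[0.07, 0.07, 0.07, 0.07, 0.07]' --linear '[[0, 0, -0.03], [0, 0, -0.06], [0, 0, -0.09], [0, 0, -0.09], [0, 0, -0.09]]' --rotation '[[0, 0, 0], [0, 0, 0], [0, 0, 0], [0, 0, 0], [0, 0, 0]]'

```text
time: 22.3
tool_pos: [468.5, -139.8, 250.9]
tcp_rot: [160.8, -25.1, 90.2]
ft_force: [-0.0, -0.6, -0.5]
finger_gap: 70.3
grip_force: 0.0
```

Run:
```python
from look import *
look("end",(255,185,110,110),(270,180,140,120))
```

```text
(no output)
```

View pics/end.png

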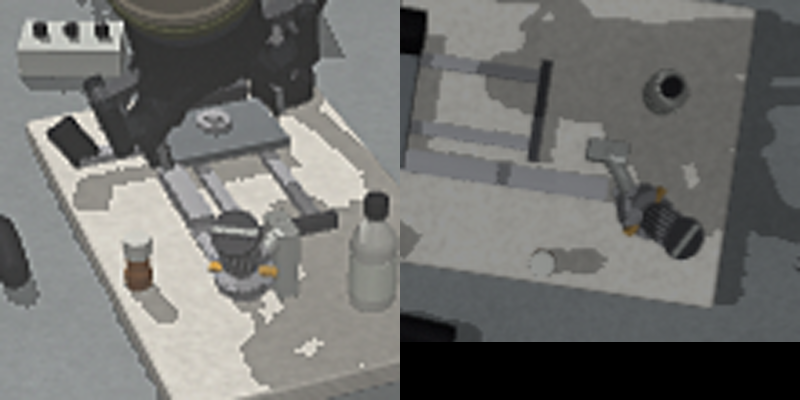

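Both ears are back at (660,190) and (630,231) in the top crop, and the flange is at (686,238). These match the starting pixels to about 1 px, so the collar is down. The stage is home, the specimen is on it, and the vial and dropper are still standing.

```bash
python3 -c "
from bench import r
print(r.hand_in())"
```

```text
the job is handed in; nothing more can be done
None
```

The job is handed in at about 22 s: the stage is home against the end stop, the specimen is still on it, and the collar is turned back and sprung down; the hand-in reported no verdict.

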